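Tip up the flat lid and cover the tub

TASK

The flat orange lid lies in its grey rest with nothing to get hold of: press down its plain end (the end with three black ribs) so that the tab at the other end tips up, and take your fingers off, so that the lid stays tipped in the rest by itself. Then take it by the tab and lay it flat on the open clear tub that stands to the right of the rest, near the front of the bench, right side up, square and centred so that the mouth is fully covered. Leave the tub standing about where it is, and do not disturb the other things.

Things in the scene. Friction and masses are not known exactly. Their poses are not given: they have to be found in the camera images.
- lid_center (a point): Orange flat lid, loose, 5 mm thick, 90 g: cover plate 122 x 86 mm plus a 44 mm wide tab standing 45 mm out of one short end. Point: centre of the cover plate, half-way through its thickness. x: along the length, away from the tab, to the plain end (three black ribs); y: across; z: out of the top face. At the start it lies level in the rest, underside 36 mm up.
- lid_tab (a point): Middle of the lid's tab (44 mm wide along y, 5 mm thick), 83 mm from lid_center along -x; axes as lid_center. Grip it across the 44 mm. While the lid lies level, cheeks flush with its top, 3 mm from the tab's sides, leave no room for fingers; once tipped, the tab's middle stands about 26 mm higher, clear of them.
- lid_press (a point): Point to press: on the lid's top face, on the black ribs near the plain end, 45 mm from lid_center along +x; axes as lid_center. About 0.3 N starts the lid tipping; the point goes down about 22 mm until the lid lies on the rest's ramp.
- lid_rest: Grey lid rest, fixed, 184 x 106 mm. Origin on the bench under the starting lid_center; x: from tab end to press end; z up. From x = -112 to -7 mm a level floor 36 mm high. Rails at y = 45 to 53 mm either side, 44 mm high, from x = -61 to 72 mm; cheeks beside the tab 41 mm high. Back stop at x = 66 to 72 mm, 22 mm high.
- rest_ridge (a point): Top of the rest's ridge (x = -7 mm, 36 mm up), axes as lid_rest. Behind it a slick white ramp falls 25 degrees to the back stop. The lid turns about this ridge; pressed right down and let go, it slides about 10 mm down the ramp to the stop and stays, tab up at about 25 degrees. Let go well before it lies on the ramp, it falls back level.
- tub_rim (a point): Open clear plastic tub, loose, 350 g, outside 72 x 109 mm, mouth 64 x 102 mm, 90 mm high. Point: centre of its mouth at rim height; x: along its short side, y: along its long side, z: up. The lid's length goes along the tub's y, tab over either short side.
- green_cup: Bystander, not to be disturbed: the green plastic cup, 61 mm across, 98 mm high; origin at the centre of its underside, standing on the bench.
- tape_roll: Bystander, not to be disturbed: the roll of brown tape, 92 mm across, 48 mm high; origin at the centre of its underside, standing on the bench.
- garlic: Bystander, not to be disturbed: the garlic bulb, 56 mm across and high; origin at the centre of its underside, standing on the bench.
- pepper_shaker: Bystander, not to be disturbed: the pepper shaker, 44 mm across, 90 mm high; origin at the centre of its underside, standing on the bench.
Not all that is in view belongs to the job. Of the things that look like the part that bears lid_center, the larger one is meant.

How it is judged (in metres and radians):
On the way:
1. the lid stands tipped (more than 0.3 rad) in its rest by itself, tab up, with the fingers off it (angle between lid_center's own z axis and vertical above 0.3 rad and z of lid_tab in the frame of lid_rest above 0.052 m and distance between lid_center and lid_rest below 0.06 m and contact force between the fingers and lid below 0.02 N), for 0.3 s.
At the end, for the whole second after the job is handed in: The lid lies flat (within 0.06 rad), right side up, at rest on the rim of the tub, its cover plate centred on the mouth within 9 mm each way and square to the tub within 0.12 rad (tab over either short side), and the tub stands upright on the bench (x of lid_center in the frame of tub_rim between -0.009 and 0.009 m and y of lid_center in the frame of tub_rim between -0.009 and 0.009 m and z of lid_center in the frame of tub_rim between -0.0055 and 0.0055 m and angle between the x axis of lid_center and the y axis of tub_rim, either way round below 0.12 rad and angle between lid_center's own z axis and vertical below 0.06 rad and angle between tub_rim's own z axis and vertical below 0.05 rad and height (world z) of tub_rim below 0.095 m and linear speed of each of lid, tub below 0.02 m/s); the robot touches nothing.
It fails at once if the tub is pushed more than 40 mm from where it stood (distance of tub_rim from where it was at the start of the episode above 0.04 m).
It fails at once if the green plastic cup is moved more than 30 mm (distance of green_cup from where it was at the start of the episode above 0.03 m).
It fails at once if the roll of brown tape is moved more than 30 mm (distance of tape_roll from where it was at the start of the episode above 0.03 m).
It fails at once if the garlic bulb is moved more than 30 mm (distance of garlic from where it was at the start of the episode above 0.03 m).
It fails at once if the pepper shaker is moved more than 30 mm (distance of pepper_shaker from where it was at the start of the episode above 0.03 m).
It also fails if it takes over 58 s, if anything falls off the work surface, if the arm or the gripper's body presses on something with over 40 N, if the wrist force passes 120 N, or if a joint passes its speed limit or range.

ROBOT

A 6-joint arm with a two-finger parallel gripper is mounted at the origin on a cart in front of the work surface, level with it; the furniture and walls round the work are solid. World frame = base frame: x ahead of the robot, y to its left, z up, the work surface at z = 0. Lengths are in mm, angles in degrees, forces in N, time in s.
With the tool pointing down it reaches from about 300 to 825 mm from the base axis. Payload 5.4 kg.
Tool frame: the origin (TCP) lies at the centre of the arm's flange, where the gripper is bolted on; the fingertips stand 190 mm ahead of it and the grasp point (between the pads) lies 171 mm ahead of it; z points along the fingers, y is the line along which they close (so a half turn about z gives the same grasp; the last joint's range is limited). The gripper opens to 92 mm and grips with 3 to 60 N. Pads are 20 mm wide; open, the fingers measure 128 mm over their backs; the gripper's body (75 mm by 189 mm) begins 69 mm behind the grasp point.
Start: joints at [-88.528, 9.076, 91.501, -0, 79.423, -12.038], TCP at [134.309, -559.078, 404.701] pointing down, gripper open.
Joint ranges: [-166.64, 166.64], [-54.1, 131.32], [10.49, 154.53], [-73.88, 253.88], [9.74, 151.15], [-171.62, 171.62]. Speed limits (degrees/s): [147.25, 147.25, 180, 180, 180, 180].

INTERFACE

Orientations are given as [roll, pitch, yaw] about the fixed x, y, z axes, in that order (R = Rz(yaw) Ry(pitch) Rx(roll)).
In Python, from rig import get_obs, viewer, workorder gives the robot as it stands.
- The arm moves only by the tool apply_moves, never from a script. Its argument "moves" is a list of rows, each a list of 2 entries, a list of its own where there are three numbers: the shift along the tool's x, y, z in cm, then the turn, a rotation vector about the tool's x, y, z in rad. In form: [[[dx, dy, dz], [ax, ay, az]], ...]. A call has 1 to 12 rows; each row shifts and turns the commanded pose from where the row before left it, along the tool's axes as they then stand; what a row does not reach is not made up. A row lasts 1/12 s, in which the tool goes at most 41.7 mm and 7.16 degrees, less where a joint would pass 70% of its speed; a pose out of reach is approached as far as the arm can. A call with a gripper value outside its range is refused whole. "fingers" is the opening, from 0 (shut) to 1 (fully open), set as the call begins (left out, the last holds). The fingers move at their own pace and stop on an object; the grip force is fixed at half the most. Time passes only in rows, so rows that do not move let the fingers close. It gives the time, the measured TCP pose, the force, the opening and the grip force at its end, in the units of the state.
- get_obs(): the state, without advancing time (a new reading comes with each control period).
- viewer.camera(name): name is "scene" or "top" or "wrist"; returns the picture (480x640x3 uint8, red, green, blue); there is no depth.
- viewer.calibration(name): a dict with "mtx" (3x3 intrinsics, pixels), "extrinsics" (4x4, takes a point from world to camera coordinates). Camera axes: x right, y up, looking along -z (the intrinsics and any distortion apply to the point x, -y, -z); pixel columns grow to the right and rows downward; lengths in mm; the calibration is good to about 2 mm. The wrist camera is an equidistant fisheye: a pixel r from the principal point sees the ray r / f radians off the axis. A picture is of the moment at which its call begins: read the wrist's pose just before it. calibration takes no time and is no camera call; for the wrist camera it gives the pose at the moment of the call.
- workorder.hand_in(): hands the job in; it is judged then, once.
The state is a dict: "time": time; "joint_pos": joint angles; "joint_velocities": joint speeds; "joint_torque": joint torques, N m; "tcp_pos": TCP position; "tcp_rot": TCP orientation; "contact_force": force on the tool from outside, world axes, zero at the start; "ft_torque": the same for the moment, N m; "width": opening from 0.0 (shut) to 1.0 (fully open); "grip_force": force on a finger pad.
Only numpy, scipy, OpenCV 4.12 (cv2) and the standard library are available. Lean on these libraries where they do the work, as an engineer would, in place of code of your own. Each camera call takes 0.05 s, during which the arm holds its last target. There are 200 camera calls.

## Working session

There is one attempt and no reset: what is moved stays moved. The work goes in short steps, Python scripts to look and compute and a tool call to move; the robot and the scene stay as the last step left them, time stands still between calls to the robot, and variables do not carry over. Pictures are saved under pics/ and viewed, at most 10 in all, crops included, and the job is handed in when it is done.

Besides the shell and the picture viewer there is one more tool, called as name(argument=value, ...), one argument or row to a line, values as JSON. apply_moves: Moves the arm, as the interface text tells. Its arguments: {"type":"object","properties":{"moves":{"type":"array","items":{"type":"array"}},"fingers":{"type":"number"}},"required":["moves"]}

```bash
mkdir -p pics; ls; python3 - <<'E'
from rig import get_obs, viewer
import cv2
print(get_obs())
for n in("scene","top"):
    im=viewer.camera(n); cv2.imwrite(f"pics/{n}0.png",im[:,:,::-1]); c=viewer.calibration(n); print(n,c)
E
```

```text
pics
{'time': 0.0, 'joint_pos': array([-8.85259967e+01,  9.11320481e+00,  9.15719681e+01, -1.74357632e-03,
        7.94248547e+01, -1.20356785e+01]), 'joint_velocities': array([-0.01629234, -0.01015422,  0.07911028,  0.09077442,  0.01068763,
       -0.00514571]), 'joint_torque': array([ 6.98206477e-04, -3.85577381e+01, -3.22102439e+01,  7.00725568e-02,
        3.78379610e-02, -1.37890029e-04]), 'tcp_pos': array([ 134.31477469, -558.80225259,  403.71495392]), 'tcp_rot': array([-1.79892034e+02, -2.12673505e-02,  1.35099834e+01]), 'contact_force': array([0.03181423, 0.16689278, 0.48014105]), 'ft_torque': array([ 0.02796785, -0.02298018,  0.00296436]), 'grip_force': 0.0, 'width': 1.0006582355792906}
scene {'mtx': array([[486.78123466,   0.        , 310.96621761],
       [  0.        , 486.78123466, 238.1724158 ],
       [  0.        ,   0.        ,   1.        ]]), 'extrinsics': array([[ 9.05151543e-01, -4.24708617e-01, -1.79798277e-02,
        -4.87304846e+02],
       [ 1.74794173e-01,  3.33304665e-01,  9.26474499e-01,
        -1.93322597e+02],
       [-3.87488943e-01, -8.41742592e-01,  3.75927823e-01,
        -1.07062155e+03],
       [ 0.00000000e+00,  0.00000000e+00,  0.00000000e+00,
         1.00000000e+00]])}
top {'mtx': array([[457.43889477,   0.        , 315.40743926],
       [  0.        , 457.43889477, 237.82985872],
       [  0.        ,   0.        ,   1.        ]]), 'extrinsics': array([[-6.30075675e-03, -9.99851150e-01,  1.60617288e-02,
         1.17535682e+00],
       [ 9.95750834e-01, -4.79760734e-03,  9.19633612e-02,
        -5.48139314e+02],
       [-9.18726146e-02,  1.65729187e-02,  9.95632845e-01,
        -1.25992831e+03],
       [ 0.00000000e+00,  0.00000000e+00,  0.00000000e+00,
         1.00000000e+00]])}
```

View pics/top0.png

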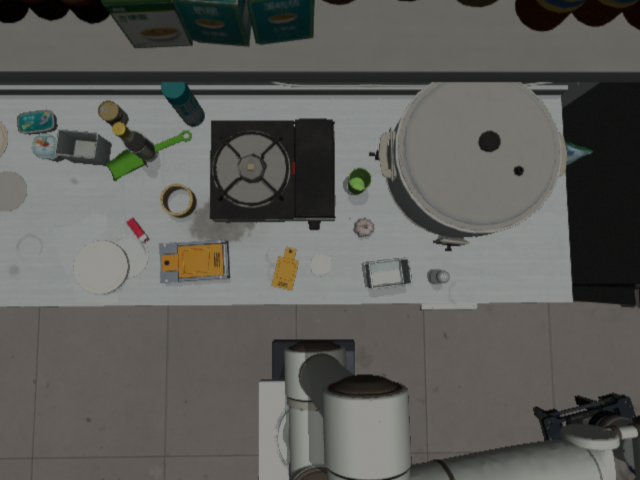

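View pics/scene0.png

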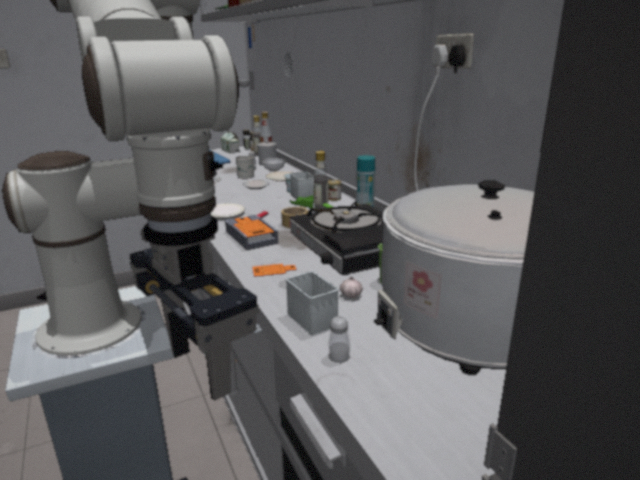

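Two orange candidates in the top view: A at (195,261), in the grey rest, larger; B at (287,268), smaller, lying on the bench. A fits the description (larger, in the rest, ribs to the right, tab left). I take the tub to be at (387,273), with the pepper shaker at (438,277). An enlarged crop should confirm it.

```bash
python3 - <<'E'
import cv2
im=cv2.imread("pics/top0.png")[225:315,150:460]
cv2.imwrite("pics/crop1.png",cv2.resize(im[:, :],None,fx=2.5,fy=2.5,interpolation=cv2.INTER_CUBIC))
a=cv2.resize(im[:,0:160],None,fx=5,fy=5,interpolation=cv2.INTER_CUBIC);cv2.imwrite("pics/cropA.png",a)
E
```

```text
(no output)
```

View pics/cropA.png

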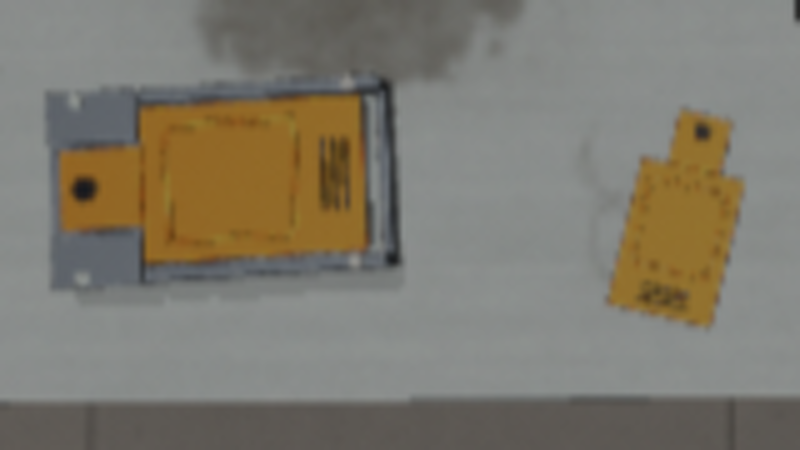

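The crop confirms A: in the grey rest, larger, ribs at the plain end (335,175), tab hole at (83,188). B is a smaller copy lying on the bench. Next I compute the poses.

```bash
cat > h.py <<'E'
import numpy as np, cv2
from rig import get_obs, viewer
from scipy.spatial.transform import Rotation as R
def ray(name,px,cal=None):
    c=cal or viewer.calibration(name); K=c["mtx"];E=c["extrinsics"]
    px=np.atleast_2d(px).astype(float); u=(px[:,0]-K[0,2])/K[0,0]; v=(px[:,1]-K[1,2])/K[1,1]
    if name=="wrist":
        r=np.hypot(u,v); s=np.where(r>1e-9,np.sin(r)/np.maximum(r,1e-9),1); d=np.c_[u*s,-v*s,-np.cos(r)]
    else: d=np.c_[u,-v,-np.ones_like(u)]
    return -E[:3,:3].T@E[:3,3], d@E[:3,:3]
def atz(name,px,z,cal=None):
    o,d=ray(name,px,cal); return o+d*((z-o[2])/d[:,2])[:,None]
def proj(cal,P,fish=True):
    P=np.atleast_2d(P);q=P@cal["extrinsics"][:3,:3].T+cal["extrinsics"][:3,3];x,y,z=q[:,0],-q[:,1],-q[:,2];K=cal["mtx"]
    if fish:
        h=np.hypot(x,y);t=np.arctan2(h,z);s=t/np.maximum(h,1e-9)
    else: s=1/z
    return np.c_[K[0,2]+K[0,0]*x*s,K[1,2]+K[1,1]*y*s]
def delta(p,rpy,P=None,Q=None):
    """total shift (tool axes at start, cm) and rotvec to reach p,rpy from measured pose"""
    o=get_obs(); R0=R.from_euler("xyz",o["tcp_rot"] if Q is None else Q,degrees=True); p0=o["tcp_pos"] if P is None else np.array(P)
    return R0.inv().apply(np.array(p)-p0)/10,(R0.inv()*R.from_euler("xyz",rpy,degrees=True)).as_rotvec()
E
python3 - <<'E'
from h import *
np.set_printoptions(precision=1,suppress=True)
L=atz("top",np.array([(140,107),(362,95),(367,250),(145,263)])/5+[150,225],41); print(L,L.mean(0))
m=L[1:3].mean(0)-L[[0,3]].mean(0); print("yaw lid x",np.degrees(np.arctan2(m[1],m[0])),np.linalg.norm(m))
T=atz("top",[(363,262),(409,259),(411,286),(366,289)],90);print(T,T.mean(0))
print("tapehole",atz("top",[(83/5+150,188/5+225)],41), "cup",atz("top",[(359,180)],98),"tape",atz("top",[(178,200)],48),"garlic",atz("top",[(364,227)],40),"shaker",atz("top",[(438,276)],90))
E
```

```text
[[524.8 377.4  41. ]
 [530.8 255.5  41. ]
 [445.4 251.7  41. ]
 [439.1 372.8  41. ]] [485.  314.3  41. ]
yaw lid x -87.08477084288384 121.71544713149608
[[ 477.  -126.9   90. ]
 [ 484.3 -249.9   90. ]
 [ 412.7 -253.4   90. ]
 [ 405.6 -133.8   90. ]] [ 444.9 -191.    90. ]
tapehole [[480.3 407.6  41. ]] cup [[ 696.8 -118.7   98. ]] tape [[653.  378.1  48. ]] garlic [[ 576.4 -137.3   40. ]] shaker [[ 438.7 -326.1   90. ]]
```

View pics/crop1.png

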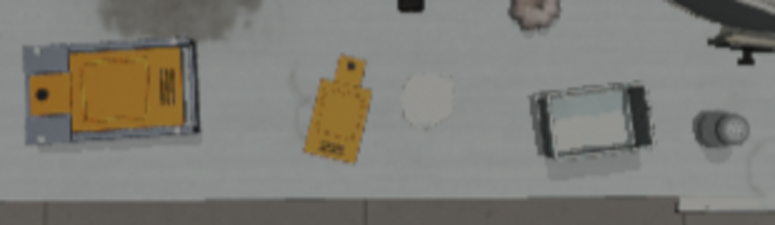

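apply_moves(
  moves=[
    [[3.0,-2.6,0],[0,0,0]],
    [[3.0,-2.6,0],[0,0,0]],
    [[3.0,-2.6,0],[0,0,0]],
    [[3.0,-2.6,0],[0,0,0]],
    [[3.0,-2.6,0],[0,0,0]],
    [[3.0,-2.6,0],[0,0,0]],
    [[3.0,-2.6,0],[0,0,0]],
    [[3.0,-2.6,0],[0,0,0]],
    [[3.0,-2.6,0],[0,0,0]],
    [[3.0,-2.6,0],[0,0,0]],
    [[3.0,-2.6,0],[0,0,0]],
    [[3.0,-2.6,0],[0,0,0]],
  ],
  fingers=0,
)

```text
time: 1.1
tcp_pos: [412.0, -169.6, 404.5]
tcp_rot: [-180.0, 0.0, 13.5]
contact_force: [1.2, -0.6, -0.6]
width: 0.152
grip_force: 0.0
```

apply_moves(
  moves=[
    [[0,0,0],[0,0,-0.1155]],
    [[0,0,0],[0,0,-0.1155]],
    [[0,0,0],[0,0,-0.1155]],
    [[0,0,0],[0,0,-0.1155]],
    [[0,0,0],[0,0,-0.1155]],
    [[0,0,0],[0,0,-0.1155]],
    [[0,0,0],[0,0,-0.1155]],
    [[0,0,0],[0,0,-0.1155]],
    [[0,0,0],[0,0,-0.1155]],
    [[0,0,0],[0,0,-0.1155]],
    [[0,0,0],[0,0,-0.1155]],
    [[0,0,0],[0,0,-0.1155]],
  ],
)

```text
time: 2.1
tcp_pos: [411.3, -171.5, 404.3]
tcp_rot: [-180.0, -0.0, 93.2]
contact_force: [0.7, 0.6, -0.3]
width: 0.006
grip_force: 0.0
```

```bash
python3 - <<'E'
from h import *
import pickle
o=get_obs();print(o["time"],o["tcp_pos"],o["tcp_rot"],o["joint_pos"])
c=viewer.calibration("wrist"); im=viewer.camera("wrist"); pickle.dump(c,open("w1.pkl","wb")); cv2.imwrite("pics/w1.png",im[:,:,::-1]); print(c)
print(proj(c,[[445,-191,90],[485,314,41]]))
E
```

```text
2.1 [ 411.32125245 -171.49815434  404.26521009] [-1.79962941e+02 -3.32583263e-02  9.32497402e+01] [-3.82412877e+01 -1.08560949e+01  1.11246037e+02  3.66617914e-04
  7.96598508e+01 -4.14911046e+01]
{'mtx': array([[371.64829954,   0.        , 319.87276383],
       [  0.        , 371.64829954, 246.89695897],
       [  0.        ,   0.        ,   1.        ]]), 'extrinsics': array([[ 9.98397662e-01,  5.65871525e-02, -4.75846807e-05,
        -4.01912817e+02],
       [-5.45935611e-02,  9.63001732e-01, -2.63907575e-01,
         2.17072269e+02],
       [-1.48879540e-02,  2.63487304e-01,  9.64547972e-01,
        -3.39191658e+02],
       [ 0.00000000e+00,  0.00000000e+00,  0.00000000e+00,
         1.00000000e+00]])}
[[ 357.63281216  264.73136614]
 [ 406.25348657 -169.27528216]]
```

View pics/w1.png

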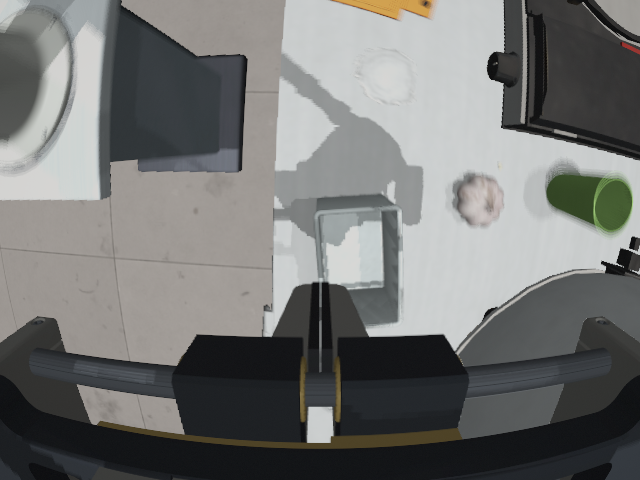

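apply_moves(
  moves=[
    [[-3.5,0,0],[0,0,0]],
    [[-3.5,0,0],[0,0,0]],
    [[0,0,0],[0,0,0]],
    [[0,0,0],[0,0,0]],
    [[0,0,0],[0,0,0]],
  ],
)

```text
time: 2.57
tcp_pos: [414.9, -241.1, 404.3]
tcp_rot: [-180.0, -0.1, 92.8]
contact_force: [-1.1, -0.2, -0.3]
width: 0.006
grip_force: 0.0
```

```bash
python3 - <<'E'
from h import *
import pickle
c=viewer.calibration("wrist"); im=viewer.camera("wrist"); pickle.dump(c,open("w2.pkl","wb")); cv2.imwrite("pics/w2.png",im[:,:,::-1])
print(get_obs()["tcp_pos"],proj(c,[[445,-191,90]]))
cv2.imwrite("pics/w2c.png",cv2.resize(im[110:260,270:450,::-1],None,fx=4,fy=4,interpolation=cv2.INTER_CUBIC))
E
```

```text
[ 414.93768071 -240.78592907  404.35459741] [[359.61501706 180.93716711]]
```

View pics/w2c.png

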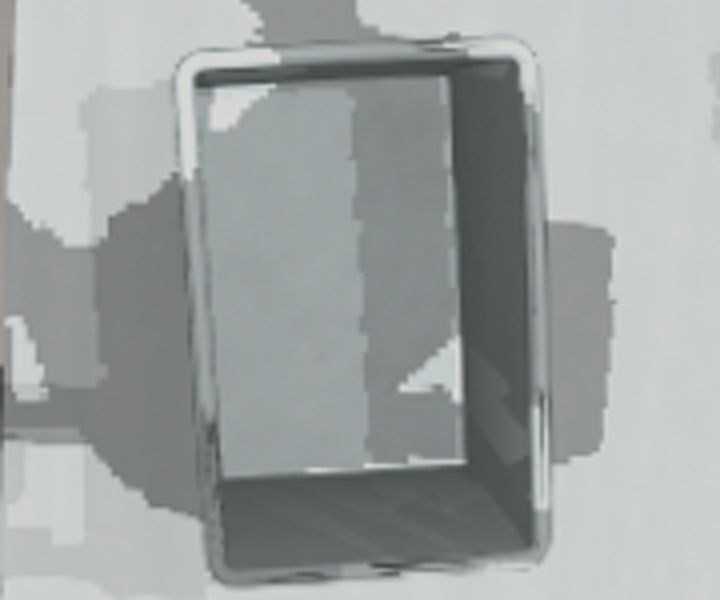

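```bash
python3 - <<'E'
from h import *
import pickle
np.set_printoptions(precision=1,suppress=True)
c=pickle.load(open("w2.pkl","rb"))
q=np.array([(175,53),(539,38),(551,562),(208,584)])/4+[270,110]
T=atz("wrist",q,90,c);print(T,T.mean(0));v=T[:2].mean(0)-T[2:].mean(0);print(np.degrees(np.arctan2(v[1],v[0]))-90,np.linalg.norm(v),np.linalg.norm(T[0]-T[1]),np.linalg.norm(T[2]-T[3]))
for p in ([480,200,404.3],): print(delta(p,[180,0,92.9]))
print(get_obs()["time"])
E
```

```text
[[ 406.5 -147.2   90. ]
 [ 478.2 -139.    90. ]
 [ 490.  -246.3   90. ]
 [ 418.3 -254.5   90. ]] [ 448.2 -196.7   90. ]
6.274908887853087 107.95639400185675 72.19825279543673 72.14640162426532
(array([43.7,  8.7,  0. ]), array([-0., -0., -0.]))
2.6167
```

apply_moves(
  moves=[
    [[4.05,0.8,0],[0,0,0]],
    [[4.05,0.8,0],[0,0,0]],
    [[4.05,0.8,0],[0,0,0]],
    [[4.05,0.8,0],[0,0,0]],
    [[4.05,0.8,0],[0,0,0]],
    [[4.05,0.8,0],[0,0,0]],
    [[4.05,0.8,0],[0,0,0]],
    [[4.05,0.8,0],[0,0,0]],
    [[4.05,0.8,0],[0,0,0]],
    [[4.05,0.8,0],[0,0,0]],
    [[4.05,0.8,0],[0,0,0]],
    [[4.05,0.8,0],[0,0,0]],
  ],
)

```text
time: 3.62
tcp_pos: [484.8, 251.8, 404.9]
tcp_rot: [180.0, -0.0, 93.0]
contact_force: [1.8, -0.6, 0.3]
width: 0.004
grip_force: 0.0
```

apply_moves(
  moves=[
    [[0,0,0],[0,0,0]],
    [[0,0,0],[0,0,0]],
    [[0,0,0],[0,0,0]],
  ],
)

```text
time: 3.87
tcp_pos: [485.3, 249.2, 404.5]
tcp_rot: [-180.0, 0.0, 93.0]
contact_force: [-0.1, -0.7, 0.2]
width: 0.005
grip_force: 0.0
```

```bash
python3 - <<'E'
from h import *
import pickle
np.set_printoptions(precision=1,suppress=True)
c=viewer.calibration("wrist"); im=viewer.camera("wrist"); pickle.dump(c,open("w3.pkl","wb")); cv2.imwrite("pics/w3.png",im[:,:,::-1])
print(get_obs()["tcp_pos"],get_obs()["tcp_rot"])
h=cv2.cvtColor(im,cv2.COLOR_RGB2HSV); m=cv2.inRange(h,(8,120,80),(25,255,255)); m[300:]=0
m=cv2.morphologyEx(m,cv2.MORPH_CLOSE,np.ones((15,15)))
# warp the mask outline onto plane z=41, drop the tab by opening
cs,_=cv2.findContours(m,cv2.RETR_EXTERNAL,cv2.CHAIN_APPROX_NONE); k=max(cs,key=cv2.contourArea)[:,0]
W=atz("wrist",k,41,c)[:,:2]
g=np.zeros((800,800),np.uint8); o=np.array([285,114]); cv2.fillPoly(g,[np.round((W-o)*2).astype(int)],255)
g2=cv2.morphologyEx(g,cv2.MORPH_OPEN,np.ones((120,120)))
for M in (g,g2):
    pts=cv2.findNonZero(M); r=cv2.minAreaRect(pts); print(np.array(r[0])/2+o,np.array(r[1])/2,r[2])
cv2.imwrite("pics/w3c.png",cv2.resize(im[60:330,200:520,::-1],None,fx=2,fy=2))
E
```

```text
[485.6 248.4 404.6] [-180.     0.    92.9]
[484.9 338.8] [ 86.7 165.3] 3.644489288330078
[487.2 318.2] [120.5  84.5] 90.0
```

View pics/w3c.png

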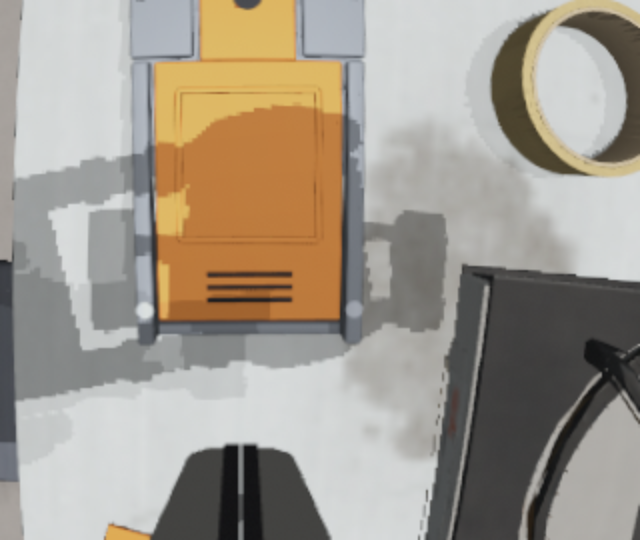

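```bash
python3 - <<'E'
from h import *
import pickle
np.set_printoptions(precision=1,suppress=True)
c=pickle.load(open("w3.pkl","rb"))
f=lambda q,z:atz("wrist",np.array(q)/2+[200,60],z,c)
print(f([(249,287),(249,272),(152,63),(341,60),(343,319),(157,320),(202,5),(296,5)],41)); print("stove",f([(465,268),(490,280),(430,470)],80)); print(atz("top",[(211,221),(305,229)],80))
print(delta([489,271.6,245],[180,0,93.3]))
E
```

```text
[[489.5 271.6  41. ]
 [489.1 278.7  41. ]
 [439.7 374.2  41. ]
 [525.8 380.3  41. ]
 [534.8 258.9  41. ]
 [446.9 253.7  41. ]
 [461.1 402.6  41. ]
 [503.9 405.   41. ]]
stove [[579.9 291.6  80. ]
 [591.8 287.4  80. ]
 [575.4 199.4  80. ]]
[[589.9 279.5  80. ]
 [567.1  26.9  80. ]]
(array([ 2.3,  0.5, 16. ]), array([-0.,  0., -0.]))
```

apply_moves(
  moves=[
    [[2.3,0.5,0],[0,0,0]],
    [[0,0,4],[0,0,0]],
    [[0,0,4],[0,0,0]],
    [[0,0,4],[0,0,0]],
    [[0,0,3],[0,0,0]],
    [[0,0,1],[0,0,0]],
    [[0,0,0],[0,0,0]],
    [[0,0,0],[0,0,0]],
  ],
)

```text
time: 4.58
tcp_pos: [490.6, 271.4, 246.1]
tcp_rot: [179.9, -0.0, 92.8]
contact_force: [0.5, -0.4, 0.5]
width: 0.004
grip_force: 0.0
```

apply_moves(
  moves=[
    [[0,0,0.4],[0,0,0]],
    [[0,0,0.4],[0,0,0]],
    [[0,0,0.4],[0,0,0]],
    [[0,0,0.4],[0,0,0]],
    [[0,0,0.4],[0,0,0]],
    [[0,0,0.4],[0,0,0]],
    [[0,0,0.3],[0,0,0]],
    [[0,0,0],[0,0,0]],
    [[0,0,0],[0,0,0]],
  ],
)

```text
time: 5.33
tcp_pos: [489.8, 272.0, 217.4]
tcp_rot: [-180.0, 0.0, 92.9]
contact_force: [-0.6, -0.4, -0.2]
width: 0.006
grip_force: 0.0
```

Tip at z≈27 now. Continuing down slowly until the force rises.

apply_moves(
  moves=[
    [[0,0,0.1],[0,0,0]],
    [[0,0,0.1],[0,0,0]],
    [[0,0,0.1],[0,0,0]],
    [[0,0,0],[0,0,0]],
    [[0,0,0],[0,0,0]],
  ],
)

```text
time: 5.75
tcp_pos: [489.9, 272.0, 214.7]
tcp_rot: [-180.0, 0.0, 92.9]
contact_force: [0.1, -0.1, -0.4]
width: 0.003
grip_force: 0.0
```

apply_moves(
  moves=[
    [[0,0,0.1],[0,0,0]],
    [[0,0,0.1],[0,0,0]],
    [[0,0,0],[0,0,0]],
    [[0,0,0],[0,0,0]],
  ],
)

```text
time: 6.08
tcp_pos: [489.9, 272.0, 212.6]
tcp_rot: [-180.0, 0.0, 92.9]
contact_force: [0.9, 0.1, 0.3]
width: 0.005
grip_force: 0.0
```

apply_moves(
  moves=[
    [[0,0,0.1],[0,0,0]],
    [[0,0,0.1],[0,0,0]],
    [[0,0,0],[0,0,0]],
    [[0,0,0],[0,0,0]],
  ],
)

```text
time: 6.42
tcp_pos: [490.6, 272.0, 211.7]
tcp_rot: [179.9, -0.0, 92.9]
contact_force: [-1.0, -0.7, 4.9]
width: 0.007
grip_force: 2.6
```

apply_moves(
  moves=[
    [[0,0,0.1],[0,0,0]],
    [[0,0,0.05],[0,0,0]],
    [[0,0,0],[0,0,0]],
    [[0,0,0],[0,0,0]],
  ],
)

```text
time: 6.75
tcp_pos: [491.3, 272.1, 211.5]
tcp_rot: [179.8, -0.0, 92.9]
contact_force: [-1.3, -1.7, 10.6]
width: 0.004
grip_force: 5.4
```

```bash
python3 - <<'E'
from h import *
import pickle
c=viewer.calibration("wrist"); im=viewer.camera("wrist"); pickle.dump(c,open("w4.pkl","wb")); cv2.imwrite("pics/w4.png",im[:,:,::-1])
print(get_obs()["contact_force"])
E
```

```text
[-0.37269607 -2.31275294 11.24265064]
```

View pics/w4.png

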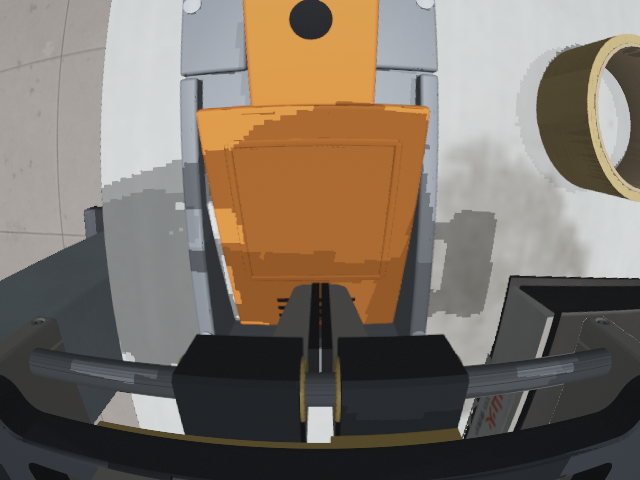

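The picture shows the lid tipped, lying on the ramp under the fingertip (320,300), tab raised with its hole at (310,18). Now I lift off.

apply_moves(
  moves=[
    [[0,0,-0.3],[0,0,0]],
    [[0,0,-0.5],[0,0,0]],
    [[0,0,-1],[0,0,0]],
    [[0,0,-3],[0,0,0]],
    [[0,0,-4],[0,0,0]],
    [[0,0,-4],[0,0,0]],
    [[0,0,-4],[0,0,0]],
    [[0,0,-2],[0,0,0]],
    [[0,0,0],[0,0,0]],
    [[0,0,0],[0,0,0]],
    [[0,0,0],[0,0,0]],
  ],
  fingers=0,
)

```text
time: 7.72
tcp_pos: [489.4, 271.9, 395.9]
tcp_rot: [-179.9, 0.0, 92.9]
contact_force: [0.3, 0.0, 0.3]
width: 0.006
grip_force: 0.0
```

```bash
python3 - <<'E'
from h import *
import pickle
np.set_printoptions(precision=1,suppress=True)
c=viewer.calibration("wrist"); im=viewer.camera("wrist"); pickle.dump(c,open("w5.pkl","wb"))
print(get_obs()["tcp_pos"],get_obs()["tcp_rot"])
# predicted lid model: pivot ridge, tipped 25, slid 10 along ramp
C=np.array([486.7,316.4]);y=np.radians(-86.5);ux=np.array([np.cos(y),np.sin(y),0]);uy=np.array([-np.sin(y),np.cos(y),0]);uz=np.array([0,0,1.])
im2=im.copy()
for s,col in((0,(255,0,0)),(10,(0,0,255))):
    t=np.radians(25);a=ux*np.cos(t)-uz*np.sin(t);n=ux*np.sin(t)+uz*np.cos(t)
    O=np.r_[C,36]-7*ux+n*5+a*(7+s)   # centre, top face
    P=np.array([O+a*i+uy*j for i,j in[(61,43),(61,-43),(-61,-43),(-61,-22),(-106,-22),(-106,22),(-61,22),(-61,43)]])
    cv2.polylines(im2,[np.round(proj(c,P)).astype(int)],True,col,1)
    print(s,"tab",O-83*a-2.5*n,"centre",O-2.5*n)
cv2.imwrite("pics/w5.png",cv2.resize(im2[0:330,150:520,::-1],None,fx=1.8,fy=1.8))
E
```

```text
[489.3 271.8 395.2] [-179.8    0.1   92.9]
0 tab [482.1 391.1  70.4] centre [486.7 316.   35.3]
10 tab [482.7 382.   66.2] centre [487.3 307.   31.1]
```

View pics/w5.png

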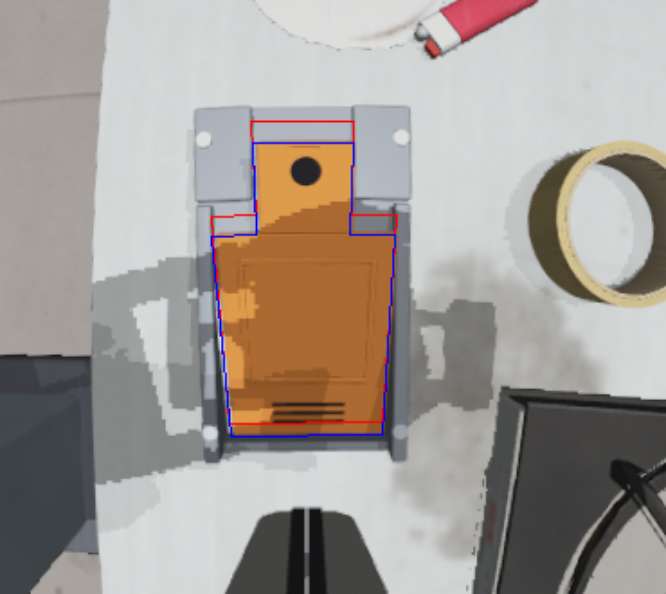

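The lid stands tipped by itself: blue (model slid 10 mm) matches the lid edges and tab exactly. Computing the grasp.

```bash
cat >> h.py <<'E'
t=np.radians(25);y0=np.radians(-86.5);ux=np.array([np.cos(y0),np.sin(y0),0]);uz=np.array([0,0,1.])
a=ux*np.cos(t)-uz*np.sin(t);n=ux*np.sin(t)+uz*np.cos(t);TAB=np.array([482.7,382,66.2])
RG=R.from_matrix(np.c_[-a,np.cross(n,a),-n]); 
E
python3 - <<'E'
from h import *
np.set_printoptions(precision=3,suppress=True)
e=RG.as_euler("xyz",degrees=True);print(e)
o=get_obs();print(o["tcp_pos"],o["tcp_rot"],"pre",TAB+n*254,delta(TAB+n*254,e),"\ngrasp",TAB+n*174)
E
```

```text
[180.  -25.   93.5]
[489.35  271.781 395.174] [-179.79     0.052   92.922] pre [489.253 274.855 296.402] (array([0.316, 0.042, 9.877]), array([-0.001,  0.437, -0.011])) 
grasp [487.189 308.602 223.898]
```

apply_moves(
  moves=[
    [[0,0,0],[0,0.1,0]],
    [[0,0,0],[0,0.1,0]],
    [[0,0,0],[0,0.1,0]],
    [[0,0,0],[0,0.1,0]],
    [[0,0,0],[0,0.037,-0.01]],
    [[0,0,0],[0,0,0]],
    [[0,0,0],[0,0,0]],
    [[0,0,0],[0,0,0]],
  ],
  fingers=0.75,
)

```text
time: 8.43
tcp_pos: [489.7, 272.0, 396.2]
tcp_rot: [179.9, -24.9, 93.5]
contact_force: [-0.2, -0.5, -0.7]
width: 0.562
grip_force: 0.0
```

```bash
python3 - <<'E'
from h import *
np.set_printoptions(precision=3,suppress=True)
e=RG.as_euler("xyz",degrees=True)
o=get_obs();print(o["tcp_pos"],o["tcp_rot"],o["width"],delta(TAB+n*234,e))
E
```

```text
[489.738 272.015 396.157] [179.868 -24.949  93.503] 0.5617533146966013 (array([-3.946, -0.057, 11.165]), array([0.002, 0.001, 0.   ]))
```

apply_moves(
  moves=[
    [[-1.3,0,3.7],[0,0,0]],
    [[-1.3,-0.05,3.7],[0,0,0]],
    [[-1.35,0,3.75],[0,0,0]],
    [[0,0,0],[0,0,0]],
    [[0,0,0],[0,0,0]],
    [[0,0,0],[0,0,0]],
    [[0,0,0],[0,0,0]],
  ],
)

```text
time: 9.02
tcp_pos: [490.6, 283.7, 282.8]
tcp_rot: [179.4, -25.1, 93.7]
contact_force: [0.2, 0.5, 0.1]
width: 0.751
grip_force: 0.0
```

```bash
python3 - <<'E'
from h import *
np.set_printoptions(precision=3,suppress=True)
e=RG.as_euler("xyz",degrees=True)
o=get_obs();print(o["tcp_pos"],o["tcp_rot"],o["width"],delta(TAB+n*174,e))
E
```

```text
[490.592 283.651 282.834] [179.396 -25.091  93.697] 0.7514156714474169 (array([-0.225, -0.246,  6.4  ]), array([ 0.009, -0.002,  0.003]))
```

apply_moves(
  moves=[
    [[0,0,0],[0,0,0]],
    [[0,0,0],[0,0,0]],
    [[0,0,0],[0,0,0]],
  ],
)

```text
time: 9.27
tcp_pos: [489.7, 283.4, 280.9]
tcp_rot: [179.6, -25.1, 93.6]
contact_force: [0.1, -0.5, -0.7]
width: 0.752
grip_force: 0.0
```

```bash
python3 - <<'E'
from h import *
np.set_printoptions(precision=3,suppress=True)
e=RG.as_euler("xyz",degrees=True)
o=get_obs();print(o["tcp_pos"],o["tcp_rot"],o["width"],delta(TAB+n*174,e))
E
```

```text
[489.72  283.372 280.906] [179.588 -25.057  93.615] 0.7517762699354444 (array([-0.119, -0.138,  6.237]), array([ 0.006, -0.001,  0.002]))
```

apply_moves(
  moves=[
    [[-0.1,-0.1,2],[0,0,0]],
    [[0,0,2],[0,0,0]],
    [[0,0,1.1],[0,0,0]],
    [[0,0,0.6],[0,0,0]],
    [[0,0,0.4],[0,0,0]],
    [[0,0,0],[0,0,0]],
    [[0,0,0],[0,0,0]],
    [[0,0,0],[0,0,0]],
  ],
)

```text
time: 9.93
tcp_pos: [487.5, 308.1, 224.7]
tcp_rot: [179.6, -25.1, 93.6]
contact_force: [-0.1, -1.5, -0.4]
width: 0.747
grip_force: 0.0
```

```bash
python3 - <<'E'
from h import *
import pickle
np.set_printoptions(precision=3,suppress=True)
e=RG.as_euler("xyz",degrees=True)
o=get_obs();print(o["tcp_pos"],o["tcp_rot"],o["contact_force"],delta(TAB+n*174,e))
im=viewer.camera("wrist");cv2.imwrite("pics/w6.png",im[:,:,::-1])
E
```

```text
[487.5   308.082 224.725] [179.641 -25.057  93.579] [-0.068 -1.545 -0.437] (array([ 0.014, -0.028,  0.098]), array([ 0.006, -0.001,  0.001]))
```

View pics/w6.png

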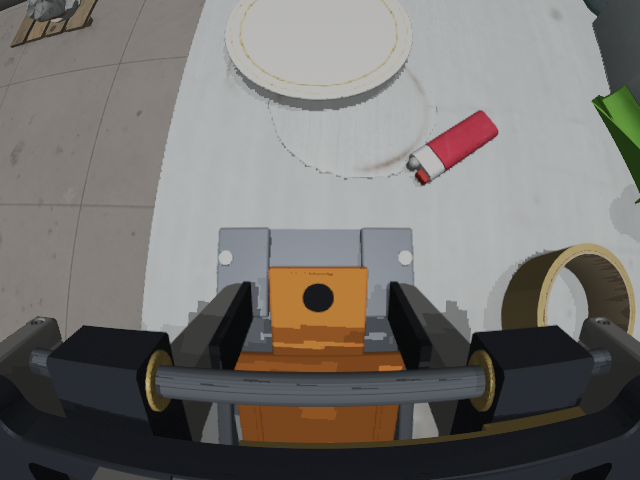

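The fingers straddle the tab evenly (pads at columns 250 and 390, tab 268–368). Closing.

apply_moves(
  moves=[
    [[0,0,0],[0,0,0]],
    [[0,0,0],[0,0,0]],
    [[0,0,0],[0,0,0]],
    [[0,0,0],[0,0,0]],
    [[0,0,0],[0,0,0]],
    [[0,0,0],[0,0,0]],
    [[0,0,0],[0,0,0]],
    [[0,0,0],[0,0,0]],
    [[0,0,0],[0,0,0]],
  ],
  fingers=0,
)

```text
time: 10.73
tcp_pos: [487.0, 308.2, 223.8]
tcp_rot: [179.7, -25.0, 93.6]
contact_force: [0.6, 0.9, 0.3]
width: 0.468
grip_force: 30.0
```

apply_moves(
  moves=[
    [[0.42,0,-0.91],[0,0,0]],
    [[0.42,0,-0.91],[0,0,0]],
    [[0.85,0,-1.81],[0,0,0]],
    [[0.85,0,-1.81],[0,0,0]],
    [[0.85,0,-1.81],[0,0,0]],
    [[0.85,0,-1.81],[0,0,0]],
    [[0.85,0,-1.81],[0,0,0]],
    [[0.42,0,-0.91],[0,0,0]],
    [[0,0,0],[0,0,0]],
  ],
)

```text
time: 11.48
tcp_pos: [487.2, 308.5, 357.6]
tcp_rot: [179.3, -25.1, 93.7]
contact_force: [0.5, -0.3, -0.7]
width: 0.47
grip_force: 30.0
```

apply_moves(
  moves=[
    [[0,0,0],[0,-0.05,0]],
    [[0,0,0],[0,-0.05,0]],
    [[0,0,0],[0,-0.05,0]],
    [[0,0,0],[0,-0.05,0]],
    [[0,0,0],[0,-0.05,0]],
    [[0,0,0],[0,-0.05,0]],
    [[0,0,0],[0,-0.05,0]],
    [[0,0,0],[0,-0.05,0]],
    [[0,0,0],[0,-0.037,0]],
    [[0,0,0],[0,0,0]],
    [[0,0,0],[0,0,0]],
  ],
)

```text
time: 12.4
tcp_pos: [486.1, 308.3, 352.7]
tcp_rot: [179.9, -0.0, 93.5]
contact_force: [0.2, -0.4, -0.2]
width: 0.471
grip_force: 30.0
```

```bash
cat > lid.py <<'E'
# fit the lid's pitch and place in the hand from orange pixels in the scene/wrist views
from h import *
np.set_printoptions(precision=3,suppress=True)
o=get_obs(); print(o["time"],o["tcp_pos"],o["tcp_rot"],o["width"],o["grip_force"],o["contact_force"])
Rt=R.from_euler("xyz",o["tcp_rot"],degrees=True); p=o["tcp_pos"]
OUT=np.array([(-61,-43),(61,-43),(61,43),(-61,43),(-61,22),(-106,22),(-106,-22),(-61,-22)],float)
G=[(i,j) for i,j in OUT]
def model(d,pitch,yaw,ox,oy):
    # lid frame in the tool: lid x=-tool x, lid z=-tool z; tab middle at (ox,oy,d)
    Rl=R.from_euler("yz",[pitch,yaw])*R.from_euler("y",np.pi)
    P=np.c_[OUT[:,0]+83,OUT[:,1],np.full(8,2.5)]
    return p+Rt.apply(np.array([ox,oy,d])+Rl.apply(P)), Rt*Rl, p+Rt.apply(np.array([ox,oy,d])+Rl.apply([83,0,0]))
def mask(im):
    h=cv2.cvtColor(im,cv2.COLOR_RGB2HSV); m=cv2.inRange(h,(6,110,60),(28,255,255))
    return cv2.morphologyEx(m,cv2.MORPH_CLOSE,np.ones((5,5)))
ims={k:(mask(viewer.camera(k)),viewer.calibration(k)) for k in("scene","top")}
def blob(k,th):
    m,c=ims[k]; q=proj(c,model(*th)[0],False); g=np.zeros_like(m); cv2.fillPoly(g,[np.round(q*16).astype(int)],255,shift=4); 
    lo=np.maximum(q.min(0)-30,0).astype(int);hi=(q.max(0)+30).astype(int); return g[lo[1]:hi[1],lo[0]:hi[0]],m[lo[1]:hi[1],lo[0]:hi[0]]
for k in ims:
    print(k)
    for pit in np.radians([-12,-9,-6,-4,-2,0,2,4,6,9]):
        g,m=blob(k,(174,pit,0,0,0)); print(round(np.degrees(pit)),(g&m>0).sum() if 0 else round(((g>0)&(m>0)).sum()/((g>0)|(m>0)).sum(),3),end="; ")
    print()
E
python3 lid.py
```

```text
12.4 [486.088 308.311 352.739] [179.871  -0.037  93.471] 0.47062007627159486 29.99827891588211 [ 0.206 -0.438 -0.202]
scene
-12 0.141; -9 0.251; -6 0.411; -4 0.505; -2 0.627; 0 0.702; 2 0.78; 4 0.664; 6 0.579; 9 0.504; 
top
-12 0.789; -9 0.802; -6 0.802; -4 0.809; -2 0.799; 0 0.8; 2 0.798; 4 0.788; 6 0.788; 9 0.782;
```

apply_moves(
  moves=[
    [[-1,-0.17,0],[0,0,0]],
    [[-2,-0.35,0],[0,0,0]],
    [[-3,-0.52,0],[0,0,0]],
    [[-3,-0.52,0],[0,0,0]],
    [[-3,-0.52,0],[0,0,0]],
    [[-3,-0.52,0],[0,0,0]],
    [[-3,-0.52,0],[0,0,0]],
    [[-3,-0.52,0],[0,0,0]],
    [[-3,-0.52,0],[0,0,0]],
    [[-3,-0.52,0],[0,0,0]],
    [[-3,-0.52,0],[0,0,0]],
    [[-3,-0.52,0],[0,0,0]],
  ],
)

```text
time: 13.5
tcp_pos: [448.3, -26.5, 353.6]
tcp_rot: [179.7, -0.0, 93.4]
contact_force: [0.5, -0.3, -0.4]
width: 0.469
grip_force: 30.0
```

apply_moves(
  moves=[
    [[-3,-0.52,0],[0,0,0]],
    [[-3,-0.52,0],[0,0,0]],
    [[-2,-0.35,0],[0,0,0]],
    [[-1,-0.17,0],[0,0,0]],
    [[0,0,0],[0,0,-0.025]],
    [[0,0,0],[0,0,-0.024]],
    [[0,0,0],[0,0,0]],
    [[0,0,0],[0,0,0]],
    [[0,0,0],[0,0,0]],
    [[0,0,0],[0,0,0]],
  ],
)

```text
time: 14.33
tcp_pos: [439.1, -114.7, 353.5]
tcp_rot: [179.8, 0.0, 96.3]
contact_force: [-0.0, 0.2, 0.4]
width: 0.471
grip_force: 30.0
```

```bash
cat >> lid.py <<'E'
from scipy.optimize import minimize
def cost(v):
    th=(174+v[0],v[1]/50,v[2]/50,v[3],v[4]); s=0
    for k in ims:
        g,m=blob(k,th); s-=((g>0)&(m>0)).sum()/max(1,((g>0)|(m>0)).sum())
    return s+0.0004*np.sum(np.square(v))
b=minimize(cost,np.zeros(5),method="Nelder-Mead",options=dict(initial_simplex=np.vstack([np.zeros(5),4*np.eye(5)]),maxiter=250))
v=b.x; th=(174+v[0],v[1]/50,v[2]/50,v[3],v[4]); _,Rl,C=model(*th)
print("fit d,pitch,yaw deg,ox,oy",th[0],np.degrees(th[1:3]),th[3:],b.fun); print("lid centre",C,"x",Rl.apply([1,0,0]),"yaw",np.degrees(np.arctan2(*Rl.apply([1,0,0])[[1,0]])))
E
python3 lid.py
python3 - <<'E'
from h import *
np.set_printoptions(precision=1,suppress=True)
# wrist view: tab outline in the hand, at the lid's top plane
c=viewer.calibration("wrist");o=get_obs();im=viewer.camera("wrist");cv2.imwrite("pics/w7.png",im[:,:,::-1])
h=cv2.cvtColor(im,cv2.COLOR_RGB2HSV);m=cv2.inRange(h,(6,110,60),(28,255,255))
n_,l,s,ct=cv2.connectedComponentsWithStats(m)
Rt=R.from_euler("xyz",o["tcp_rot"],degrees=True)
for i in np.argsort(-s[1:,4])[:4]+1:
    x,y,w,hh,A=s[i]; P=Rt.inv().apply(atz("wrist",[(x,y),(x+w,y),(x,y+hh),(x+w,y+hh)],o["tcp_pos"][2]-171.5,c)-o["tcp_pos"]); print(s[i],P.tolist() and P[:,:2])
E
```

```text
14.3333 [ 439.126 -114.655  353.493] [179.767   0.003  96.329] 0.4711039648494796 29.99830037355423 [-0.03   0.179  0.444]
scene
-12 0.247; -9 0.333; -6 0.44; -4 0.49; -2 0.601; 0 0.669; 2 0.69; 4 0.624; 6 0.56; 9 0.49; 
top
-12 0.088; -9 0.088; -6 0.089; -4 0.09; -2 0.09; 0 0.093; 2 0.093; 4 0.092; 6 0.092; 9 0.085; 
fit d,pitch,yaw deg,ox,oy 174.26693708727336 [ 1.423 -0.509] (np.float64(-0.8003251323428096), np.float64(0.915159286348457)) -0.8094407725976825
lid centre [ 450.716 -197.662  177.176] x [ 0.119 -0.993 -0.025] yaw -83.1556652398602
[ 265  266  111  107 9720] [[ 24.4 -22.6]
 [ 24.4  25.4]
 [-31.2 -25.8]
 [-31.4  28.7]]
[ 181  405  364   44 8224] [[ -56.3  -74.6]
 [ -67.6  139. ]
 [ -93.   -82.5]
 [-111.   155.6]]
[ 299    0  136   60 5315] [[138.2  -7.4]
 [141.8  50.1]
 [111.   -7.3]
 [113.5  49. ]]
[199 354  21  63 681] [[-21.7 -58.4]
 [-21.  -47.5]
 [-64.  -65.4]
 [-62.6 -53.1]]
```

apply_moves(
  moves=[
    [[0.35,-0.15,0],[0,-0.02,0]],
    [[0,0,2],[0,0,0]],
    [[0,0,2],[0,0,0]],
    [[0,0,2],[0,0,0]],
    [[0,0,1],[0,0,0]],
    [[0,0,0.5],[0,0,0]],
    [[0,0,0.3],[0,0,0]],
    [[0,0,0],[0,0,0]],
    [[0,0,0],[0,0,0]],
    [[0,0,0],[0,0,0]],
  ],
)

```text
time: 15.32
tcp_pos: [438.1, -113.9, 276.6]
tcp_rot: [179.7, 1.2, 96.3]
contact_force: [0.4, 0.4, -0.0]
width: 0.469
grip_force: 30.0
```

```bash
python3 lid.py
```

```text
15.3167 [ 438.076 -113.854  276.571] [179.678   1.228  96.251] 0.4691576912656825 29.99832183122635 [ 0.438  0.369 -0.001]
scene
-12 0.282; -9 0.366; -6 0.451; -4 0.532; -2 0.605; 0 0.675; 2 0.752; 4 0.69; 6 0.63; 9 0.567; 
top
-12 0.172; -9 0.172; -6 0.175; -4 0.177; -2 0.18; 0 0.182; 2 0.183; 4 0.184; 6 0.177; 9 0.159; 
fit d,pitch,yaw deg,ox,oy 175.9151100732796 [0.936 0.362] (np.float64(-0.7941404290901237), np.float64(0.3508772056132543)) -0.9461910056919752
lid centre [ 448.428 -200.806  101.138] x [ 0.103 -0.995  0.005] yaw -84.10594117761816
```

apply_moves(
  moves=[
    [[0.25,0,0],[0,0,0]],
    [[0,0,0.2],[0,0,0]],
    [[0,0,0.2],[0,0,0]],
    [[0,0,0.2],[0,0,0]],
    [[0,0,0],[0,0,0]],
    [[0,0,0],[0,0,0]],
    [[0,0,0],[0,0,0]],
  ],
)

```text
time: 16.0
tcp_pos: [437.4, -111.3, 269.5]
tcp_rot: [179.8, 1.2, 96.2]
contact_force: [-0.6, 0.9, -0.9]
width: 0.473
grip_force: 30.0
```

apply_moves(
  moves=[
    [[0,0,0.1],[0,0,0]],
    [[0,0,0.1],[0,0,0]],
    [[0,0,0],[0,0,0]],
    [[0,0,0],[0,0,0]],
  ],
)

```text
time: 16.33
tcp_pos: [437.4, -111.3, 267.4]
tcp_rot: [179.8, 1.2, 96.2]
contact_force: [0.8, -0.8, -0.3]
width: 0.474
grip_force: 30.0
```

apply_moves(
  moves=[
    [[0,0,0.1],[0,0,0]],
    [[0,0,0],[0,0,0]],
    [[0,0,0],[0,0,0]],
    [[0,0,0],[0,0,0]],
  ],
)

```text
time: 16.67
tcp_pos: [437.5, -111.4, 266.6]
tcp_rot: [179.8, 1.2, 96.3]
contact_force: [0.1, 0.5, -0.8]
width: 0.476
grip_force: 30.0
```

apply_moves(
  moves=[
    [[0,0,0.1],[0,0,0]],
    [[0,0,0],[0,0,0]],
    [[0,0,0],[0,0,0]],
    [[0,0,0],[0,0,0]],
  ],
)

```text
time: 17.0
tcp_pos: [437.6, -111.4, 265.8]
tcp_rot: [179.7, 1.2, 96.2]
contact_force: [0.7, 0.0, 3.7]
width: 0.471
grip_force: 30.0
```

```bash
python3 lid.py | tail -2
```

```text
fit d,pitch,yaw deg,ox,oy 175.50932720815445 [-0.606 -0.061] (np.float64(-0.34424144373706506), np.float64(-0.16102124897870843)) -0.9641804739506824
lid centre [ 447.779 -197.745   92.973] x [ 0.11  -0.993  0.031] yaw -83.69143386053815
```

Contact, and the fitted centre is within 1–2 mm of the target. Releasing.

apply_moves(
  moves=[
    [[0,0,0],[0,0,0]],
    [[0,0,0],[0,0,0]],
    [[0,0,0],[0,0,0]],
    [[0,0,0],[0,0,0]],
    [[0,0,0],[0,0,0]],
    [[0,0,0],[0,0,0]],
  ],
  fingers=0.75,
)

```text
time: 17.6
tcp_pos: [437.3, -111.3, 265.3]
tcp_rot: [179.8, 1.1, 96.2]
contact_force: [-0.2, 0.1, -0.9]
width: 0.75
grip_force: 0.0
```

apply_moves(
  moves=[
    [[0,0,-1],[0,0,0]],
    [[0,0,-2],[0,0,0]],
    [[0,0,-4],[0,0,0]],
    [[0,0,-4],[0,0,0]],
    [[0,0,-2],[0,0,0]],
    [[-3,0,0],[0,0,0]],
    [[-4,0,0],[0,0,0]],
    [[-4,0,0],[0,0,0]],
    [[-2,0,0],[0,0,0]],
    [[0,0,0],[0,0,0]],
    [[0,0,0],[0,0,0]],
    [[0,0,0],[0,0,0]],
  ],
)

```text
time: 18.6
tcp_pos: [450.7, -237.2, 398.3]
tcp_rot: [179.8, 1.1, 96.3]
contact_force: [-0.4, 0.7, 0.2]
width: 0.75
grip_force: 0.0
```

```bash
python3 - <<'E'
from h import *
np.set_printoptions(precision=1,suppress=True)
c=viewer.calibration("wrist");im=viewer.camera("wrist");print(get_obs()["contact_force"],get_obs()["tcp_pos"])
h=cv2.cvtColor(im,cv2.COLOR_RGB2HSV);m=cv2.morphologyEx(cv2.inRange(h,(6,110,60),(28,255,255)),cv2.MORPH_CLOSE,np.ones((9,9)));m[300:]=0
cs,_=cv2.findContours(m,cv2.RETR_EXTERNAL,cv2.CHAIN_APPROX_NONE)
for k in sorted(cs,key=cv2.contourArea)[-2:]:
    print(cv2.boundingRect(k))
    W=atz("wrist",k[:,0],95,c)[:,:2].astype(np.float32);r=cv2.minAreaRect(W);print(r)
def ov(C,yaw,z=95):
    y=np.radians(yaw);ux=np.array([np.cos(y),np.sin(y),0]);uy=np.array([-ux[1],ux[0],0])
    P=np.array([np.r_[C,z]+ux*i+uy*j for i,j in[(61,43),(61,-43),(-61,-43),(-61,-22),(-106,-22),(-106,22),(-61,22),(-61,43)]])
    g=np.zeros_like(m);cv2.fillPoly(g,[np.round(proj(c,P)*16).astype(int)],255,shift=4);g[300:]=0
    b=m.copy();b[:, :]*=1;n_,l=cv2.connectedComponents(b);keep=np.bincount(l[(g>0)&(m>0)],minlength=n_)[1:].argmax()+1;b=(l==keep)
    return ((g>0)&b).sum()/((g>0)|b).sum()
from scipy.optimize import minimize
for z in (94,95,96):
    b=minimize(lambda v:-ov(v[:2]+[448,-197],-83.7+v[2],z),np.zeros(3),method="Nelder-Mead",options=dict(initial_simplex=np.vstack([np.zeros(3),4*np.eye(3)])));print(z,b.x+[448,-197,-83.7],b.fun)
E
```

```text
[-0.2  0.9 -0. ] [ 450.7 -236.9  398.2]
(264, 48, 113, 212)
((446.22003173828125, -174.0786590576172), (85.39847564697266, 165.03399658203125), 6.178099155426025)
94 [ 448.6 -196.5  -84.2] -0.9724589532476287
95 [ 448.6 -197.2  -83.9] -0.9673819331353578
96 [ 448.8 -197.   -84. ] -0.960949391171994
```

```bash
python3 -c "
from rig import workorder
print(workorder.hand_in())"
```

```text
the job is handed in; nothing more can be done
None
```

The lid was tipped, let go so that it stood tipped by itself, picked up by the tab and laid on the tub. The last wrist view put it flat, within about 1 mm of the mouth centre and square to within about 0.5°, assuming the tub had not moved since I measured it. The job is handed in; no verdict was returned.

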